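Trap a round printing block on the carving board with a bench dog

TASK

Get the round printing block ready for carving: push and turn it where it lies on the carving board (do not lift it) until its flat edge lies flush along the white stop bar, about centred on the bar. Then trap it there: take the steel bench dog from the rack, start it in the bore of the board leaning by some 10 to 15 degrees so that one edge of its foot goes in first, straighten it and slide it fully home, upright, and let go. Leave the block flush on the bar and all the other things where they are.

Things in the scene. Friction and masses are not known exactly. Their poses are not given: they have to be found in the camera images.
- board: Plywood carving board, fixed, 250 (x) x 240 (y) x 40 mm high. Origin: centre of its underside, z up. White stop bar along y at the +x end of its top: 170 mm long, 20 wide, 16 high, slippery nylon (friction 0.15), its face towards the bore at x = 95 mm. Bore at x = -44 mm, y = 0. At yaw 0 the bar is on the side away from the robot.
- bore (a point): Centre of the bore's mouth, level with the top of the board (40 mm above the table). Round upright blind bore, 21.5 mm wide, 32 mm deep, sharp rim.
- bar (a point): Middle of the stop bar's working face, at the level of the board's top.
- block: Round wooden printing block, blue face, one flat; loose, 0.18 to 0.35 kg, 18 mm thick, radius 75; flat 112 mm long, 50 from the centre, yellow stripe along it. Origin: centre of the circle, underside; +x to the flat. Slides and turns when its rim is pushed (friction 0.6). Starts off the bar, turned up to 0.8 rad, partly over the bore. On the bar it clears a dog in the bore by 4 mm.
- block_flat (a point): Middle of the block's flat, at its underside.
- dog: The steel bench dog: plain upright steel pin, 20 mm in diameter, 120 mm long, its foot chamfered 1 mm, 0.16 to 0.26 kg. Origin at the centre of its foot, z along the pin to its top. It stands upright, loose, in one of the three holes of the rack, foot 10 mm above the table. Fully home it stands 88 mm out of the board.
- rack: Dark wooden rack, fixed, 200 (x) x 70 (y) x 35 mm high, origin at the centre of its underside. Three holes 28 mm wide, 25 mm deep, in a row along x at x = -65, 0 and 65 mm; the dogs stand in them in any order.
- oak_a: Bystander: pale oak dog, 25 mm in diameter, 115 mm long (too thick for the bore), upright in the rack. Origin at its foot.
- oak_b: Bystander: red dog, 25 mm in diameter, 115 mm long, upright in the rack. Origin at its foot.
- tin: Bystander: small tin with a red band, 34 mm in diameter, 30 mm high, standing on a near corner of the carving board. Origin at its underside.
- ink_jar: Bystander: jar with a green label, 66 mm in diameter, 85 mm high, far side of the table. Origin at its underside.
- water_pot: Bystander: blue mug, 80 mm in diameter, 95 mm high, far side of the table. Origin at its underside.
- pen_box: Bystander: flat white box, 45 x 190 x 24 mm, on the far side of the table. Origin at the centre of its underside.
- phone: Bystander: black phone in a case, 85 x 160 x 18 mm, on the robot's right. Origin at the centre of its underside.
- gouge: Bystander: carving gouge, 190 mm long, lying on the robot's left.

How it is judged:
On the way, in this order (a step that is already met when the one before it is completed fails the run):
1. the block's flat lies flush on the stop bar (x of block_flat in the frame of board above 0.092 m and angle between the x axis of block and the x axis of board, either way round below 0.05 rad and y of block_flat in the frame of board between -0.04 and 0.04 m), for 0.2 s.
2. the dog's foot is in the mouth of the bore while the dog leans by more than 5.7 degrees (z of dog in the frame of bore below 0 m and horizontal distance between dog and bore below 0.006 m and angle between dog's own z axis and vertical above 0.1 rad), for 0.1 s.
3. the dog stands upright, fully home in the bore (z of dog in the frame of bore below -0.029 m and horizontal distance between dog and bore below 0.003 m and angle between dog's own z axis and vertical below 0.05 rad), for 0.2 s.
At the end, for the whole second after the job is handed in: The block's flat is within 3 mm of the stop bar and within 0.05 rad of parallel, its middle within 40 mm of the bar's middle; the steel dog stands in the bore at least 29 mm deep, within 3 mm of its axis and 0.05 rad of upright; both are at rest and released (all of step 1 and all of step 3 and linear speed of each of block, dog below 0.02 m/s); the robot touches nothing.
It fails at once if the block is lifted or tipped (z of block in the frame of board above 0.052 m or angle between block's own z axis and vertical above 0.15 rad).
It fails at once if another thing is moved more than 20 mm (distance of any of oak_a, oak_b, tin, ink_jar, water_pot, pen_box, phone, gouge from where it was at the start of the episode above 0.02 m).
It also fails if it takes over 64 s, if anything falls off the work surface, if the arm or the gripper's body presses on something with over 40 N, if the wrist force passes 120 N, or if a joint passes its speed limit or range.

ROBOT

A 6-joint arm with a two-finger parallel gripper is mounted at the origin on the work surface. World frame = base frame: x ahead of the robot, y to its left, z up, the work surface at z = 0. Lengths are in m, angles in rad, forces in N, time in s.
With the tool pointing down it reaches from about 0.3 to 0.875 m from the base axis. Payload 6.4 kg.
Tool frame: the origin (TCP) lies at the very end of the fingers, on their centre line; the grasp point (between the pads) lies 19 mm behind it; z points along the fingers, y is the line along which they close (so a half turn about z gives the same grasp; the last joint's range is limited). The gripper opens to 85 mm and grips with 20 to 120 N. Pads are 22 mm wide; open, the fingers measure 114 mm over their backs; the gripper's body (76 mm by 85 mm) begins 54 mm behind the grasp point. The pads swing forward as they close: fully open they stand 13 mm farther back than shut.
Start: joints at [-1.506, 0.181, 1.607, -0, 1.354, -0.206], TCP at [0.154, -0.554, 0.231] pointing down, gripper open.
Joint ranges: [-2.99, 2.99], [-0.89, 2.07], [0.3, 2.58], [-1.14, 4.28], [0, 2.63], [-3.12, 3.12]. Speed limits (rad/s): [2.57, 2.57, 3.01, 3.14, 3.14, 3.14].

INTERFACE

Orientations are given as a unit quaternion [w, x, y, z].
In Python, from bench import ctrl, vision gives the robot as it stands (ctrl), with the cameras (vision).
- The arm moves only by the tool jog_arm, called after "Call:" in YAML: its name, and indented under it one key for each argument. Schema: {"type":"object","properties":{"increments":{"type":"object","properties":{"offsets":{"type":"array","items":{"type":"array","items":{"type":"number"},"minItems":7,"maxItems":7},"minItems":1,"maxItems":10}},"additionalProperties":false,"required":["offsets"]},"only":{"type":"string"},"quiet":{"type":"boolean"},"lines":{"type":"string"}},"required":["increments"],"additionalProperties":false}. increments is an object whose key "offsets" holds a list of rows, 1 to 10 of them, each of 7 numbers: dx, dy, dz in units of 20 mm, then a rotation vector rx, ry, rz in units of 0.05 rad, then the opening from 0.0 (shut) to 1.0 (fully open); each row is the pose to reach, as a shift and turn from the pose commanded when the call began, along the tool's axes at that moment; what a row does not reach only later rows make up. A row lasts 1/8 s, in which the tool goes at most 0.0625 m and 0.188 rad, less where a joint would pass 70% of its speed; a pose out of reach is approached as far as the arm can. The fingers move at their own pace and stop on an object; the grip force is fixed at half the most. Time passes only in rows, so rows that do not move let the fingers close. The tool returns the time, the measured TCP pose, the force, the opening and the grip force at its end. only (a regular expression) keeps the lines of the reply that match it, lines (a string "A,B") keeps lines A to B, and quiet returns only ok. Input that does not fit is refused with a message, and nothing moves.
- ctrl.get_obs(): the state, without advancing time (a new reading comes with each control period).
- vision.camera(name): name is "side" or "top"; returns the picture (480x640x3 uint8, blue, green, red); there is no depth.
- vision.camera_params(name): a dict with "fovy" (degrees; the focal length in pixels is half the picture's height over the tangent of half this angle, whatever the lens; pixels are square), "cx", "cy" (the principal point, pixels), "view" (4x4, takes a point from world to camera coordinates). Camera axes: x right, y up, looking along -z (the intrinsics and any distortion apply to the point x, -y, -z); pixel columns grow to the right and rows downward; lengths in m; the calibration is good to about 2 mm. A picture is of the moment at which its call begins. camera_params takes no time and is no camera call.
- ctrl.hand_in(): hands the job in; it is judged then, once.
The state is a dict: "time_s": time; "q": joint angles; "dq": joint speeds; "joint_efforts": joint torques, N m; "eef_pos": TCP position; "eef_rot": TCP orientation; "wrist_force": force on the tool from outside, world axes, zero at the start; "torque": the same for the moment, N m; "opening": opening from 0.0 (shut) to 1.0 (fully open); "grasp_force": force on a finger pad.
Only numpy, scipy, OpenCV 4.12 (cv2) and the standard library are available. Lean on these libraries where they do the work, as an engineer would, in place of code of your own. Each camera call takes 0.05 s, during which the arm holds its last target. There are 200 camera calls.

## Working session

There is one attempt and no reset: what is moved stays moved. The work goes in short steps, Python scripts to look and compute and a tool call to move; the robot and the scene stay as the last step left them, time stands still between calls to the robot, and variables do not carry over. Pictures are saved under pics/ and viewed, at most 10 in all, crops included, and the job is handed in when it is done.

```bash
ls; mkdir -p pics; python3 - <<'E'
from bench import ctrl, vision
import cv2,numpy as np
for n in("top","side"):
    p=vision.camera_params(n);print(n,{k:(np.round(v,4).tolist() if k=="view" else v) for k,v in p.items()})
    cv2.imwrite(f"pics/{n}0.png",vision.camera(n))
print(ctrl.get_obs())
E
```

```text
bench.py
pics
top {'fovy': 55.25586547991686, 'cx': 317.81475418502254, 'cy': 242.60433140491847, 'view': [[0.0253, -0.9996, 0.0094, -0.0362], [0.9883, 0.0264, 0.1501, -0.6152], [-0.1503, 0.0055, 0.9886, -1.2227], [0.0, 0.0, 0.0, 1.0]]}
side {'fovy': 55.080281582145325, 'cx': 314.1170358572822, 'cy': 235.10135091692982, 'view': [[-0.9985, -0.0502, -0.0216, 0.6289], [0.0123, -0.5916, 0.8061, -0.0753], [-0.0533, 0.8047, 0.5914, -1.0126], [0.0, 0.0, 0.0, 1.0]]}
{'time_s': 0.1, 'q': array([-1.50630790e+00,  1.81472411e-01,  1.60789798e+00, -5.89580640e-06,
        1.35381103e+00, -2.06292508e-01]), 'dq': array([-6.69922011e-05, -1.10307517e-03, -2.00520250e-03,  1.95044336e-03,
        4.06858945e-04,  7.63377475e-04]), 'joint_efforts': array([-4.06076142e-04, -4.45880771e+01, -3.52240884e+01, -2.41388198e-04,
        4.20659606e-03, -4.13857919e-06]), 'eef_pos': array([ 0.15378988, -0.55353782,  0.23047591]), 'eef_rot': array([-7.92589061e-04,  9.90848304e-01,  1.34977802e-01,  5.34050183e-05]), 'wrist_force': array([ 0.55134909, -0.17999022,  0.27540644]), 'torque': array([-0.01632294,  0.00430996,  0.01864343]), 'grasp_force': 0.0, 'opening': 0.999583338540512}
```

View pics/top0.png

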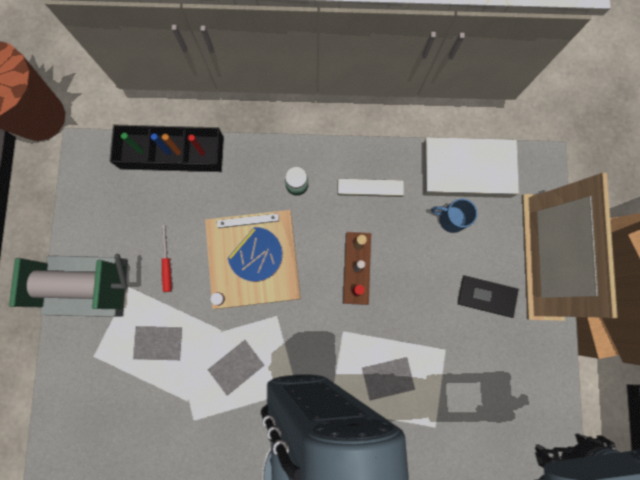

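View pics/side0.png

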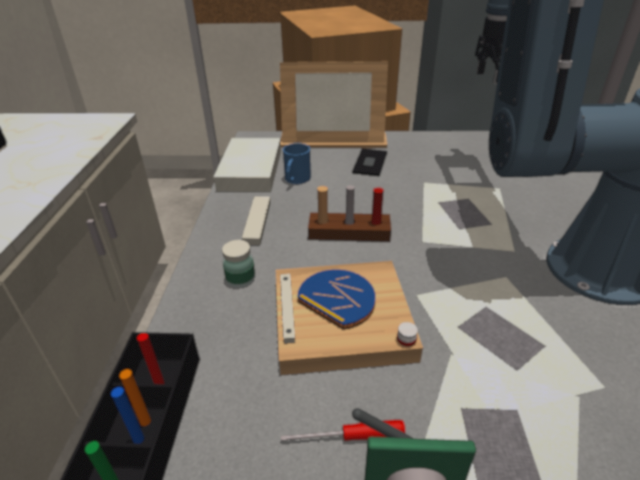

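The top view shows the board centred near (253,259), the bar at (249,221), the block at (255,254) with its yellow flat at (240,243), and the steel dog in the middle rack hole at (361,265). In the side view the board is at (345,315) and the steel dog's top is at (350,188). I'll take enlarged crops next.

```bash
python3 - <<'E'
import cv2
t=cv2.imread("pics/top0.png")[200:320,195:385];s=cv2.imread("pics/side0.png")[175:375,265:430]
cv2.imwrite("pics/tc.png",cv2.resize(t,None,fx=4,fy=4,interpolation=cv2.INTER_CUBIC))
cv2.imwrite("pics/sc.png",cv2.resize(s,None,fx=3,fy=3,interpolation=cv2.INTER_CUBIC))
E
```

```text
(no output)
```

View pics/tc.png

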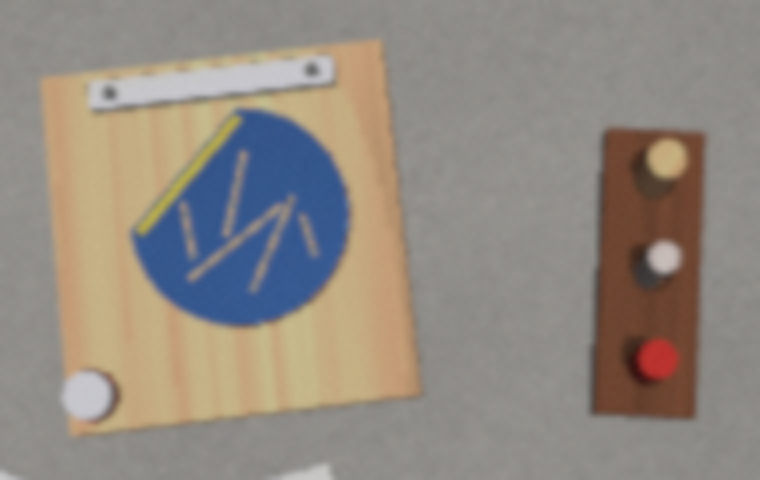

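View pics/sc.png

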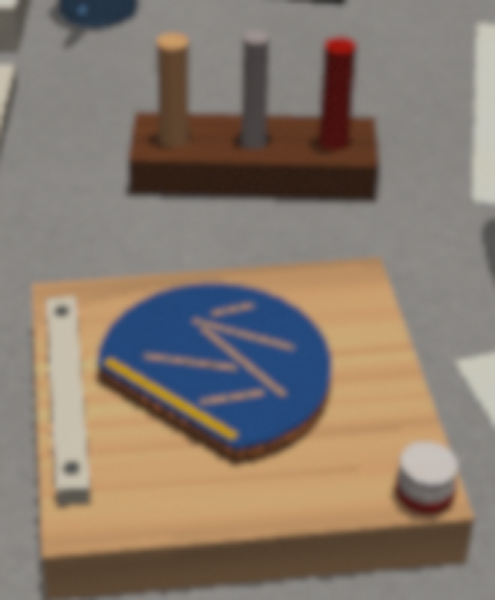

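The crops show the features clearly. In the top crop the board corners are (41,78), (381,40), (421,394) and (70,436), and the steel dog's top is at (663,258). In the side crop the dog's top is at (256,38). I'll triangulate these and check them against the given sizes.

```bash
cat > h.py <<'E'
import numpy as np
from bench import ctrl, vision
def K(n):
    p=vision.camera_params(n);f=240/np.tan(np.radians(p["fovy"])/2);return f,p["cx"],p["cy"],np.array(p["view"])
def ray(n,u,v):
    f,cx,cy,V=K(n);d=V[:3,:3].T@np.array([(u-cx)/f,-(v-cy)/f,-1.]);return -V[:3,:3].T@V[:3,3],d
def proj(n,P):
    f,cx,cy,V=K(n);c=V[:3,:3]@np.array(P)+V[:3,3];return np.array([cx+f*c[0]/-c[2],cy-f*c[1]/-c[2]])
def tri(t,s):
    (a,d),(b,e)=ray("top",*t),ray("side",*s)
    k=np.linalg.lstsq(np.c_[d,-e],b-a,rcond=None)[0];p,q=a+k[0]*d,b+k[1]*e
    return (p+q)/2,np.linalg.norm(p-q)
def onz(n,u,v,z):
    a,d=ray(n,u,v);return a+d*(z-a[2])/d[2]
tc=lambda x,y:((x+.5)/4-.5+195,(y+.5)/4-.5+200)
sc=lambda x,y:((x+.5)/3-.5+265,(y+.5)/3-.5+175)
E
python3 - <<'E'
from h import *
np.set_printoptions(precision=4,suppress=True)
for k,t,s in[("FL",(41,78),(42,555)),("FR",(381,40),(33,283)),("NR",(421,394),(383,262)),("NL",(70,436),(470,520)),("scrL",(110,93),(71,467)),("scrR",(312,69),(62,310)),
 ("dogtop",(663,258),(256,38)),("paletop",(666,158),(172,41)),("redtop",(657,359),(340,46)),("flatL",(135,230),(234,440)),("flatR",(235,113),(105,358)),("tintop",(89,395),(428,462)),
 ("rackFL",(604,129),(131,163)),("rackFR",(704,132),(136,115)),("rackNR",(694,417),(376,120)),("rackNL",(593,413),(376,167))]:
    P,e=tri(tc(*t),sc(*s));print(k,P,round(e,4))
print([onz("top",*tc(*p),.04) for p in[(41,78),(381,40),(421,394),(70,436)]])
E
```

```text
FL [0.675  0.2979 0.0377] 0.0007
FR [0.7085 0.0608 0.0379] 0.0012
NR [0.4604 0.0255 0.0331] 0.0044
NL [0.4282 0.2632 0.0357] 0.0007
scrL [0.6626 0.2458 0.0536] 0.0007
scrR [0.6826 0.107  0.054 ] 0.002
dogtop [ 0.5503 -0.1306  0.1271] 0.0006
paletop [ 0.6159 -0.1323  0.123 ] 0.0012
redtop [ 0.4855 -0.128   0.1221] 0.001
flatL [0.5669 0.2231 0.0556] 0.0021
flatR [0.6493 0.1581 0.0592] 0.0018
tintop [0.4545 0.2459 0.0652] 0.0015
rackFL [ 0.6495 -0.0977  0.0303] 0.003
rackFR [ 0.6495 -0.1682  0.0297] 0.0028
rackNR [ 0.4497 -0.1626  0.0308] 0.0041
rackNL [ 0.453  -0.0934  0.0319] 0.0008
[array([0.6749, 0.2974, 0.04  ]), array([0.7086, 0.0607, 0.04  ]), array([0.4623, 0.0249, 0.04  ]), array([0.4279, 0.2623, 0.04  ])]
```

```bash
cat >> h.py <<'E'
import cv2
np.set_printoptions(precision=4,suppress=True)
C=np.array([.5684,.1613]);Y=.143
R2=np.array([[np.cos(Y),-np.sin(Y)],[np.sin(Y),np.cos(Y)]])
b2w=lambda p:C+R2@np.array(p)
w2b=lambda p:R2.T@(np.array(p)-C)
def block(img):
    h=cv2.cvtColor(img,cv2.COLOR_BGR2HSV);roi=np.zeros(img.shape[:2],np.uint8);roi[205:315,200:305]=1
    def pts(m):
        ys,xs=np.nonzero(m*roi);return np.array([w2b(onz("top",x,y,.058)[:2]) for x,y in zip(xs,ys)])
    blue=cv2.inRange(h,(105,120,50),(125,255,255))//255
    yel=cv2.inRange(h,(24,140,100),(34,255,255))//255
    B=pts(blue);Yp=pts(yel)
    (hc,hr)=cv2.minEnclosingCircle((B*1000).astype(np.float32))
    m=Yp.mean(0);d=np.linalg.svd(Yp-m)[2][0];n=np.array([-d[1],d[0]]);n*=np.sign(n@(m-np.array(hc)/1000))
    return np.array(hc),hr,m*1000,np.arctan2(n[1],n[0]),len(Yp)
from scipy.spatial.transform import Rotation as Rn
def go(w,yaw=None):
    """shift in tool axes to reach world point w with tool down, tool x heading yaw"""
    o=ctrl.get_obs();q=o["eef_rot"];R=Rn.from_quat([q[1],q[2],q[3],q[0]])
    d=R.inv().apply(np.array(w)-o["eef_pos"]);rv=0
    if yaw is not None:
        T=Rn.from_euler("z",yaw)*Rn.from_euler("x",np.pi);rv=(R.inv()*T).as_rotvec()
    return d,rv
E
python3 - <<'E'
from h import *
i=cv2.imread("pics/top0.png");print(block(i))
for p in[(135,230),(235,113)]:print(w2b(onz("top",*tc(*p),.058)[:2]))
print(b2w([-.044,0]),b2w([-.075,.06]),go([*b2w([-.075,.06]),.2],Y))
E
```

```text
(array([  8.978, -11.78 ]), 72.041015625, array([32.6583, 30.7038]), np.float64(0.7801876329372402), 2)
[0.008  0.0607]
[ 0.0808 -0.0147]
[0.5248 0.155 ] [0.4856 0.21  ] (array([ 0.524 , -0.6469,  0.0317]), array([-0.0016, -0.0002,  0.1278]))
```

The manual's scale: shifts go in units of 20 mm and turns go in units of 0.05 rad. Converting my numbers, -0.647 m is -32.35, 0.524 m is 26.2, 0.128 rad is 2.56.

Call:
jog_arm:
  increments: {"offsets": [[26.2, -32.35, -1.5, 0, 0, 2.56, 0], [26.2, -32.35, -1.5, 0, 0, 2.56, 0], [26.2, -32.35, -1.5, 0, 0, 2.56, 0], [26.2, -32.35, -1.5, 0, 0, 2.56, 0], [26.2, -32.35, -1.5, 0, 0, 2.56, 0], [26.2, -32.35, -1.5, 0, 0, 2.56, 0], [26.2, -32.35, -1.5, 0, 0, 2.56, 0], [26.2, -32.35, -1.5, 0, 0, 2.56, 0], [26.2, -32.35, -1.5, 0, 0, 2.56, 0], [26.2, -32.35, -1.5, 0, 0, 2.56, 0]]}

```text
time_s: 1.35
eef_pos: [0.4031, 0.0209, 0.254]
eef_rot: [0.0, 0.997, 0.071, 0.0]
wrist_force: [1.2, -0.8, 0.7]
opening: -0.001
grasp_force: 0.0
```

```bash
python3 - <<'E'
from h import *
print(go([*b2w([-.08,.05]),.15],Y))
E
```

```text
(array([ 0.1035, -0.1655,  0.104 ]), array([ 0.0006, -0.0008, -0.0001]))
```

Call:
jog_arm:
  increments: {"offsets": [[2.6, -4.15, 2, 0, 0, 0, 0], [5.175, -8.275, 4, 0, 0, 0, 0], [5.175, -8.275, 5.2, 0, 0, 0, 0], [5.175, -8.275, 7.5, 0, 0, 0, 0], [5.175, -8.275, 9.5, 0, 0, 0, 0], [5.175, -8.275, 10.4, 0, 0, 0, 0], [5.175, -8.275, 10.4, 0, 0, 0, 0], [5.175, -8.275, 10.4, 0, 0, 0, 0]]}

```text
time_s: 2.35
eef_pos: [0.4834, 0.1972, 0.0479]
eef_rot: [-0.0, 0.997, 0.071, 0.002]
wrist_force: [0.1, 0.3, -0.5]
opening: -0.0
grasp_force: 0.0
```

```bash
python3 - <<'E'
from h import *
print(w2b(ctrl.get_obs()["eef_pos"][:2]),go([*b2w([-.08,.05]),.046],Y))
E
```

```text
[-0.079   0.0476] (array([-0.001 , -0.0024,  0.0019]), array([-0.    , -0.0035, -0.0009]))
```

Call:
jog_arm:
  increments: {"offsets": [[0.5, 0, 0.05, 0, 0, 0, 0], [0.9, 0, 0.05, 0, 0, 0, 0], [1.2, 0, 0.05, 0, 0, 0, 0], [1.4, 0, 0.05, 0, 0, 0, 0], [1.6, 0, 0.05, 0, 0, 0, 0], [1.8, 0, 0.05, 0, 0, 0, 0], [2, 0, 0.05, 0, 0, 0, 0], [2.2, 0, 0.05, 0, 0, 0, 0], [2.4, 0, 0.05, 0, 0, 0, 0], [2.6, 0, 0.05, 0, 0, 0, 0]]}

```text
time_s: 3.6
eef_pos: [0.5333, 0.2049, 0.0448]
eef_rot: [-0.0, 0.997, 0.071, -0.0]
wrist_force: [-3.1, 2.3, 2.6]
opening: -0.001
grasp_force: 2.0
```

```bash
sed -i 's/(24,140,100),(34/(20,110,90),(36/' h.py
cat > look.py <<'E'
import sys
from h import *
i=vision.camera("top");print(block(i),w2b(ctrl.get_obs()["eef_pos"][:2]),ctrl.get_obs()["eef_pos"][2])
j=vision.camera("side")
if len(sys.argv)>1:
    a=cv2.resize(i[200:320,195:305],None,fx=3.6,fy=3.6,interpolation=2);b=cv2.resize(j[225:375,265:425],None,fx=2.4,fy=2.4,interpolation=2)
    H=max(len(a),len(b));p=lambda m:cv2.copyMakeBorder(m,0,H-len(m),0,0,0);cv2.imwrite(sys.argv[1],np.hstack([p(a),p(b)]))
E
python3 look.py pics/p1.png
```

```text
(array([ 23.5788, -27.5196]), 72.05471801757812, array([ 68.3069, -10.553 ]), np.float64(0.4910288234964262), 44) [-0.0278  0.048 ] 0.04490062657007024
```

View pics/p1.png

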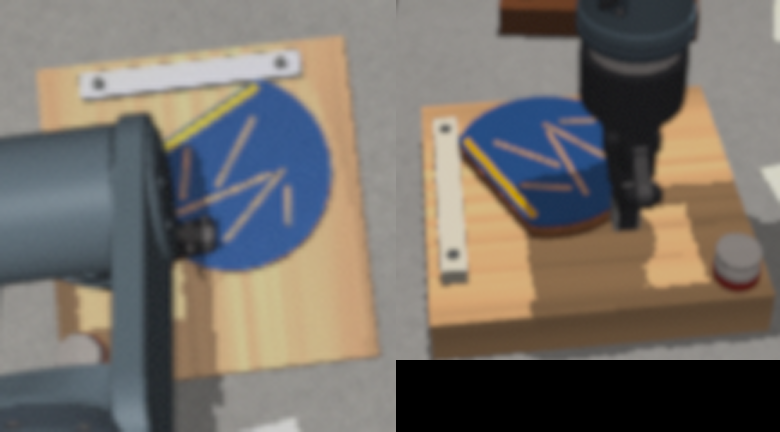

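Left panel: the block has turned to about 0.49 rad, with its right corner touching the bar at (258,85), and it is still flat on the board. I'll reposition the pusher nearer the middle and keep pushing.

Call:
jog_arm:
  increments: {"offsets": [[-0.8, 0, 0, 0, 0, 0, 0], [-1.6, 0, 0, 0, 0, 0, 0], [-1.6, 0.9, 0, 0, 0, 0, 0], [-1, 0.9, 0, 0, 0, 0, 0], [-0.7, 0.9, 0, 0, 0, 0, 0], [-0.5, 0.9, 0, 0, 0, 0, 0], [-0.3, 0.9, 0, 0, 0, 0, 0], [-0.1, 0.9, 0, 0, 0, 0, 0], [-0.1, 0.9, 0, 0, 0, 0, 0]]}

```text
time_s: 4.82
eef_pos: [0.5345, 0.187, 0.0448]
eef_rot: [-0.0, 0.997, 0.071, 0.0]
wrist_force: [-1.0, 2.8, 1.0]
opening: -0.001
grasp_force: 1.4
```

```bash
python3 look.py
```

```text
(array([ 25.0986, -49.6546]), 69.13360595703125, array([ 78.4331, -32.1385]), np.float64(0.27183144191348013), 42) [-0.03    0.0302] 0.044844976351397586
```

Call:
jog_arm:
  increments: {"offsets": [[-1.25, 0, 0, 0, 0, 0, 0], [-2.5, 1, 0, 0, 0, 0, 0], [-2.5, 3.75, 0, 0, 0, 0, 0], [-2.5, 6.5, 0, 0, 0, 0, 0], [-1.5, 8.4, 0, 0, 0, 0, 0], [0, 8.4, 0, 0, 0, 0, 0], [0, 8.4, 0, 0, 0, 0, 0]]}

```text
time_s: 5.8
eef_pos: [0.5601, 0.0189, 0.0454]
eef_rot: [0.001, 0.997, 0.071, 0.002]
wrist_force: [-0.0, 0.1, -0.2]
opening: -0.002
grasp_force: 0.0
```

```bash
python3 look.py
```

```text
(array([ 19.7217, -27.8857]), 67.77980041503906, array([ 75.7873, -22.8307]), np.float64(0.2736932437998273), 52) [-0.0302 -0.1388] 0.044788220483247376
```

Call:
jog_arm:
  increments: {"offsets": [[0.15, -0.6, 0, 0, 0, 0, 0], [0.3, -0.9, 0, 0, 0, 0, 0], [0.45, -1.15, 0, 0, 0, 0, 0], [0.6, -1.4, 0, 0, 0, 0, 0], [0.75, -1.65, 0, 0, 0, 0, 0], [0.9, -1.9, 0, 0, 0, 0, 0], [1, -2.15, 0, 0, 0, 0, 0], [1.1, -2.4, 0, 0, 0, 0, 0], [1.2, -2.6, 0, 0, 0, 0, 0], [1.3, -2.6, 0, 0, 0, 0, 0]]}

```text
time_s: 7.15
eef_pos: [0.5642, 0.07, 0.0432]
eef_rot: [0.004, 0.997, 0.073, -0.014]
wrist_force: [-46.1, -29.9, 35.9]
opening: 0.002
grasp_force: 27.2
```

```bash
python3 look.py pics/p2.png
```

```text
(array([22.5795, -9.1552]), 67.73783874511719, array([80.2898, 21.8544]), np.float64(0.144824337526374), 7) [-0.0172 -0.0898] 0.0432246809821087
```

View pics/p2.png

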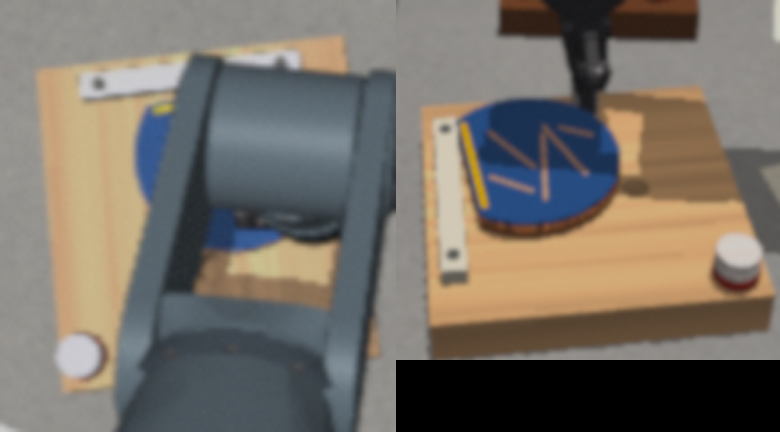

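The side panel shows the block nearly flush, still turned about 0.15 rad with its right corner on the bar. The bore is uncovered at (633,185). The push is jamming, so I'll back off and go round to the left rear.

Converted, -0.03 m is -1.5, 0.03 m is 1.5.

Call:
jog_arm:
  increments: {"offsets": [[-0.5, 0.75, 0, 0, 0, 0, 0], [-1.5, 1.5, 0, 0, 0, 0, 0], [-3.1, 1.5, 0, 0, 0, 0, 0], [-3.1, -1.5, 0, 0, 0, 0, 0], [-3.1, -4.5, 0, 0, 0, 0, 0], [-3.1, -6.5, 0, 0, 0, 0, 0], [-3.1, -6.5, 0, 0, 0, 0, 0]]}

```text
time_s: 8.12
eef_pos: [0.4957, 0.1979, 0.0449]
eef_rot: [-0.0, 0.997, 0.073, 0.0]
wrist_force: [0.3, 0.1, 0.2]
opening: 0.002
grasp_force: 0.0
```

```bash
python3 look.py
python3 - <<'E'
from h import *
for p in[(293.8,277.1),(302.9,311.3)]:print(w2b(onz("side",*p,.058)[:2]))
for v in(0,):
    j=vision.camera("side");h=cv2.cvtColor(j,cv2.COLOR_BGR2HSV);m=cv2.inRange(h,(18,130,90),(34,255,255));m[:255]=0;m[330:]=0;m[:,:285]=0;m[:,330:]=0
    ys,xs=np.nonzero(m);P=np.array([w2b(onz("side",x,y,.058)[:2]) for x,y in zip(xs,ys)]);print(len(P),P.min(0),P.max(0),np.polyfit(P[:,1],P[:,0],1))
E
```

```text
(array([ 38.0341, -27.0361]), 71.5127182006836, array([ 84.925 , -23.1004]), np.float64(0.10832596645881969), 58) [-0.0667  0.0451] 0.04482145026870905
[ 0.0872 -0.0659]
[0.0759 0.031 ]
110 [ 0.077  -0.0666] [0.0911 0.03  ] [-0.1066  0.0821]
```

Converted, 0.028 m is 1.4, 0.055 m is 2.75.

Call:
jog_arm:
  increments: {"offsets": [[0, 2.5, 0, 0, 0, 0, 0], [0.5, 2.75, 0, 0, 0, 0, 0], [0.8, 2.75, 0, 0, 0, 0, 0], [1, 2.75, 0, 0, 0, 0, 0], [1.15, 2.75, 0, 0, 0, 0, 0], [1.3, 2.75, 0, 0, 0, 0, 0], [1.4, 2.75, 0, 0, 0, 0, 0]]}

```text
time_s: 9.15
eef_pos: [0.5284, 0.1462, 0.0441]
eef_rot: [-0.0, 0.997, 0.072, -0.003]
wrist_force: [-9.7, 1.8, 8.2]
opening: -0.002
grasp_force: 5.2
```

```bash
cat >> look.py <<'E'
h=cv2.cvtColor(j,cv2.COLOR_BGR2HSV);m=cv2.inRange(h,(18,130,90),(34,255,255));m[:255]=0;m[330:]=0;m[:,:285]=0;m[:,330:]=0
ys,xs=np.nonzero(m);P=np.array([w2b(onz("side",x,y,.058)[:2]) for x,y in zip(xs,ys)]);print(len(P),P.min(0),P.max(0),np.polyfit(P[:,1],P[:,0],1))
E
python3 look.py
```

```text
(array([ 41.0123, -29.5133]), 71.7633285522461, array([ 88.1393, -25.4134]), np.float64(0.0440948553770643), 60) [-0.0414 -0.0092] 0.04412151074091071
105 [ 0.0837 -0.0757] [0.0916 0.0239] [-0.0355  0.0868]
```

Converted, 0.006 m is 0.3, 0.004 m is 0.2.

Call:
jog_arm:
  increments: {"offsets": [[0.1, 0, 0, 0, 0, 0, 0], [0.2, 0, 0, 0, 0, 0, 0], [0.3, 0, 0, 0, 0, 0, 0], [0.3, 0, 0, 0, 0, 0, 0]]}

```text
time_s: 9.75
eef_pos: [0.5313, 0.1469, 0.0438]
eef_rot: [-0.0, 0.997, 0.072, -0.007]
wrist_force: [-20.1, -0.4, 17.3]
opening: -0.001
grasp_force: 10.4
```

```bash
python3 look.py
```

```text
(array([ 43.9021, -32.699 ]), 71.96221923828125, array([ 90.288 , -31.1977]), np.float64(-0.0026864129956343215), 48) [-0.0387 -0.0089] 0.04385717145516872
95 [ 0.0869 -0.0788] [0.0923 0.0185] [0.0014 0.0895]
```

Converted, 0.054 m is 2.7, -0.034 m is -1.7.

Call:
jog_arm:
  increments: {"offsets": [[-1.7, 0, 0, 0, 0, 0, 0], [-1.7, 2.75, 0, 0, 0, 0, 0], [-1.7, 5.5, 0, 0, 0, 0, 0], [-1, 6.75, 0, 0, 0, 0, 0], [1, 6.75, 0, 0, 0, 0, 0], [2.7, 6.75, 0, 0, 0, 0, 0], [2.7, 6, 0, 0, 0, 0, 0], [2.7, 5.5, 0, 0, 0, 0, 0], [2.7, 5.35, 0, 0, 0, 0, 0]]}

```text
time_s: 10.98
eef_pos: [0.6048, 0.049, 0.0444]
eef_rot: [-0.0, 0.997, 0.072, -0.001]
wrist_force: [-0.1, -0.7, 0.5]
opening: -0.001
grasp_force: 0.0
```

```bash
python3 look.py
```

```text
(array([ 40.9682, -30.1765]), 71.8581314086914, array([90.2514,  2.8587]), np.float64(0.0024627897804364806), 16) [ 0.0203 -0.1166] 0.04463738360023084
92 [ 0.0873 -0.0788] [0.0925 0.0208] [-0.0013  0.0898]
```

Converted, -0.025 m is -1.25, -0.02 m is -1.

Call:
jog_arm:
  increments: {"offsets": [[0, -0.25, 0, 0, 0, 0, 0], [0, -0.5, 0, 0, 0, 0, 0], [0, -0.75, 0, 0, 0, 0, 0], [0, -1, 0, 0, 0, 0, 0], [0, -1.25, 0, 0, 0, 0, 0], [0, -1.25, 0, 0, 0, 0, 0]]}

```text
time_s: 11.82
eef_pos: [0.6026, 0.0729, 0.0448]
eef_rot: [-0.0, 0.997, 0.072, -0.0]
wrist_force: [-1.1, -2.1, 0.4]
opening: 0.0
grasp_force: 0.8
```

```bash
python3 look.py
```

```text
(array([40.0804, -6.1842]), 71.509765625, array([90.3987, 31.0973]), np.float64(-0.010993148664793114), 11) [ 0.0212 -0.0925] 0.04474962866887189
101 [ 0.0873 -0.0546] [0.0925 0.0438] [-0.0011  0.0899]
```

Converted, 0.194 m is 9.7, -0.155 m is -7.75, 0.176 rad is 3.52.

Call:
jog_arm:
  increments: {"offsets": [[0, 0.6, 0, 0, 0, 0, 0], [0, 1, -2.5, 0, 0, 0, 0.3], [0, 1.5, -5.5, 0, 0, 0, 1], [-1.5, 2.5, -7.75, 0, 0, 2, 1], [-2.5, 5, -7.75, 0, 0, 3.52, 1], [-4, 7.5, -7.75, 0, 0, 3.52, 1], [-4.05, 9.7, -7.75, 0, 0, 3.52, 1], [-4.05, 9.7, -7.75, 0, 0, 3.52, 1], [-4.05, 9.7, -7.75, 0, 0, 3.52, 1]]}

```text
time_s: 13.05
eef_pos: [0.55, -0.1313, 0.1997]
eef_rot: [-0.0, 1.0, -0.017, -0.0]
wrist_force: [0.5, -0.5, -0.3]
opening: 1.0
grasp_force: 0.0
```

```bash
python3 look.py pics/p3.png
python3 -c "
from h import *
print(go([.5503,-.1306,.081],-.033))"
```

```text
(array([43.384 , -9.3679]), 72.04840087890625, array([90.1994, -8.3237]), np.float64(-0.004367150183165212), 52) [-0.0598 -0.2864] 0.19960128091377835
103 [ 0.0873 -0.0546] [0.0925 0.0438] [0.0009 0.0899]
(array([0.0003, 0.0004, 0.1186]), array([-0.0006,  0.0003,  0.0008]))
```

View pics/p3.png

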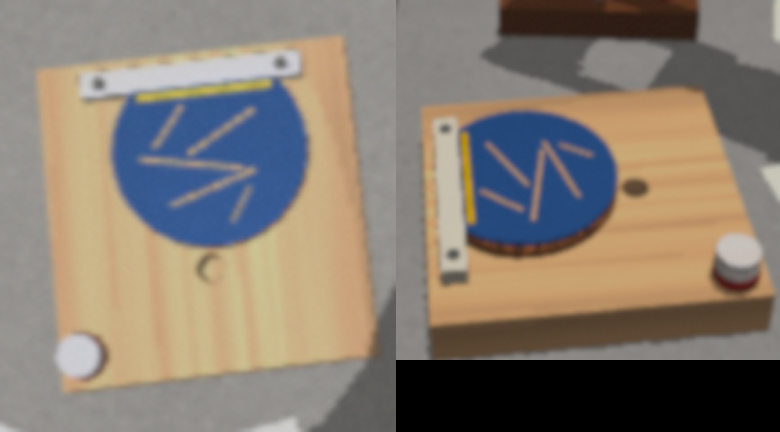

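The block is flush on the bar and the bore is open at (211,268) in the top panel and (635,187) in the side panel. I'll measure the bore and lower onto the dog.

```bash
python3 - <<'E'
from h import *
f=lambda x,y,s,ox,oy:((x+.5)/s-.5+ox,(y+.5)/s-.5+oy)
t=f(211.5,268,3.6,195,200);s=f(635-396,187,2.4,265,225)
print(tri(t,s),onz("top",*t,.04),onz("side",*s,.04),b2w([-.044,0]))
E
```

```text
(array([0.5243, 0.1552, 0.0367]), np.float64(0.0012956237076238348)) [0.5247 0.1547 0.04  ] [0.5239 0.1587 0.04  ] [0.5248 0.155 ]
```

Call:
jog_arm:
  increments: {"offsets": [[0, 0, 2.5, 0, 0, 0, 1], [0, 0, 4.5, 0, 0, 0, 1], [0, 0, 5.9, 0, 0, 0, 1], [0, 0, 5.9, 0, 0, 0, 1], [0, 0, 5.9, 0, 0, 0, 0.5], [0, 0, 5.9, 0, 0, 0, 0], [0, 0, 5.9, 0, 0, 0, 0], [0, 0, 5.9, 0, 0, 0, 0], [0, 0, 5.9, 0, 0, 0, 0], [0, 0, 5.9, 0, 0, 0, 0]]}

```text
time_s: 14.4
eef_pos: [0.5508, -0.1312, 0.0828]
eef_rot: [-0.0, 1.0, -0.017, 0.001]
wrist_force: [-0.8, 3.4, 6.5]
opening: 0.217
grasp_force: 58.2
```

Call:
jog_arm:
  increments: {"offsets": [[0, 0, -1, 0, 0, 0, 0], [0, 0, -3, 0, 0, 0, 0], [0, 0, -5, 0, 0, 0, 0], [-0.25, -2, -5, 0, 0, -1, 0], [-0.6, -4.5, -5, 0, 0, -2, 0], [-1, -7, -5, 0, 0, -3, 0], [-1.25, -9.5, -5, 0, 0, -3.52, 0], [-1.5, -12, -5, 0, 0, -3.52, 0], [-1.775, -14.26, -5, 0, 0, -3.52, 0], [-1.775, -14.26, -5, 0, 0, -3.52, 0]]}

```text
time_s: 15.65
eef_pos: [0.523, 0.1576, 0.1813]
eef_rot: [-0.0, 0.997, 0.073, -0.0]
wrist_force: [-0.5, 1.1, -2.4]
opening: 0.217
grasp_force: 58.6
```

Call:
jog_arm:
  increments: {"offsets": [[0, 0, 1, 0, 0, 0, 0], [0, 0, 1.75, 0, 0, 0, 0], [0, 0, 1.75, 0, 0, 0, 0]]}

```text
time_s: 16.02
eef_pos: [0.5229, 0.1541, 0.145]
eef_rot: [0.0, 0.997, 0.071, -0.002]
wrist_force: [-0.3, -0.3, -1.7]
opening: 0.219
grasp_force: 58.7
```

```bash
python3 - <<'E'
from h import *
o=ctrl.get_obs();print(o["eef_pos"],go([.5247,.155,.14],Y),o["opening"])
j=vision.camera("side");cv2.imwrite("pics/h1.png",cv2.resize(j[215:335,315:425],None,fx=5,fy=5,interpolation=2))
print(proj("side",[.5247,.155,.04]),proj("side",[*o["eef_pos"][:2],o["eef_pos"][2]-.0728]))
E
```

```text
[0.5229 0.1541 0.145 ] (array([ 0.0019, -0.0006,  0.005 ]), array([-0.0001,  0.0038, -0.0012])) 0.21916058317725737
[363.8171 301.2599] [365.4795 288.7008]
```

View pics/h1.png

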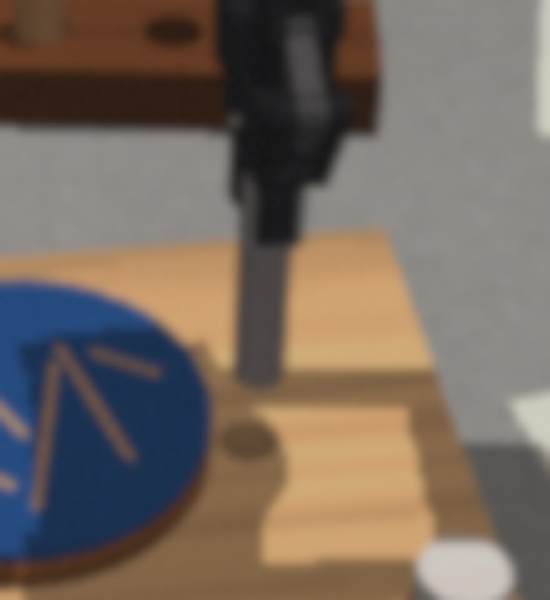

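Side crop: the dog hangs upright, its foot centred near (259,373) and the bore at (249,440). That is within about 1 px of the prediction. I'll lean the dog and lower it to just above the bore.

The manual's scale: shifts go in units of 20 mm and turns go in units of 0.05 rad. Converting my numbers, 0.022 m is 1.1, 0.015 m is 0.75, 0.21 rad is 4.2.

Call:
jog_arm:
  increments: {"offsets": [[0.05, 0.3, 0.25, 2, 0, 0, 0], [0.1, 0.65, 0.75, 4.2, 0, 0, 0], [0.1, 0.65, 1.1, 4.2, 0, 0, 0], [0.1, 0.65, 1.1, 4.2, 0, 0, 0]]}

```text
time_s: 16.58
eef_pos: [0.5278, 0.1421, 0.1247]
eef_rot: [-0.104, 0.992, 0.071, -0.008]
wrist_force: [0.7, -0.1, -2.0]
opening: 0.217
grasp_force: 59.1
```

```bash
cat > foot.py <<'E'
from h import *
o=ctrl.get_obs();q=o["eef_rot"];R=Rn.from_quat([q[1],q[2],q[3],q[0]])
F=o["eef_pos"]+R.apply([0,0,.0728]);b=w2b(F[:2])+[.044,0]
d=R.apply([0,0,1]);print("foot rel bore mm",b*1000,(F[2]-.04)*1000,"lean bx,by",R2.T@d[:2],"F",R2.T@o["wrist_force"][:2],o["wrist_force"][2],"T",R2.T@o["torque"][:2],"up/-y/x in tool per m",R.inv().apply([0,0,1]),R.inv().apply([*(R2@[0,1]),0]),o["opening"])
E
python3 foot.py
```

```text
foot rel bore mm [1.0004 1.8981] 13.432982842626153 lean bx,by [-0.0006  0.2072] F [ 0.6678 -0.2166] -1.9585981896413793 T [-0.1597  0.0429] up/-y/x in tool per m [-0.0008 -0.2072 -0.9783] [-0.0009 -0.9783  0.2072] 0.21697592177912778
```

Call:
jog_arm:
  increments: {"offsets": [[-0.05, 0.075, 0.35, 0, 0, 0, 0], [-0.05, 0.125, 0.575, 0, 0, 0, 0], [-0.05, 0.135, 0.635, 0, 0, 0, 0], [-0.05, 0.135, 0.635, 0, 0, 0, 0]]}

```text
time_s: 17.08
eef_pos: [0.5269, 0.1425, 0.1118]
eef_rot: [-0.104, 0.992, 0.071, -0.008]
wrist_force: [-0.2, -0.5, -2.6]
opening: 0.215
grasp_force: 59.1
```

```bash
python3 foot.py
```

```text
foot rel bore mm [0.2265 2.4631] 0.5799224083625973 lean bx,by [-0.0001  0.2084] F [-0.2344 -0.4661] -2.5568892419565317 T [-0.1696 -0.011 ] up/-y/x in tool per m [-0.0001 -0.2084 -0.9781] [ 0.0003 -0.9781  0.2084] 0.21526446075607825
```

Converted, 0.0022 m is 0.11, 0.0016 m is 0.08.

Call:
jog_arm:
  increments: {"offsets": [[0, 0.065, 0.05, 0, 0, 0, 0], [0, 0.08, 0.11, 0, 0, 0, 0], [0, 0.08, 0.11, 0, 0, 0, 0]]}

```text
time_s: 17.45
eef_pos: [0.5272, 0.1413, 0.1094]
eef_rot: [-0.105, 0.992, 0.071, -0.007]
wrist_force: [0.9, 1.5, -0.6]
opening: 0.218
grasp_force: 59.0
```

```bash
python3 foot.py
```

```text
foot rel bore mm [0.3852 1.2575] -1.8075392633339973 lean bx,by [0.0003 0.2089] F [1.0511 1.332 ] -0.6262386944954078 T [ 0.2114 -0.1237] up/-y/x in tool per m [ 0.0002 -0.2089 -0.9779] [-0.0004 -0.9779  0.2089] 0.21770739042412246
```

Call:
jog_arm:
  increments: {"offsets": [[0, 0.01, 0.05, 0, 0, 0, 0], [0, 0.02, 0.1, 0, 0, 0, 0], [0, 0.02, 0.1, 0, 0, 0, 0]]}

```text
time_s: 17.82
eef_pos: [0.5271, 0.1415, 0.1074]
eef_rot: [-0.105, 0.992, 0.071, -0.007]
wrist_force: [-0.5, 2.7, -0.4]
opening: 0.222
grasp_force: 59.4
```

```bash
python3 foot.py
```

```text
foot rel bore mm [0.3516 1.4707] -3.837755517716583 lean bx,by [0.0002 0.209 ] F [-0.0637  2.7258] -0.43719532649642256 T [ 0.704  -0.0451] up/-y/x in tool per m [ 0.0002 -0.209  -0.9779] [-0.0002 -0.9779  0.209 ] 0.2222745142393744
```

Converted, 0.0016 m is 0.08, -0.0151 m is -0.755, -0.209 rad is -4.18.

Call:
jog_arm:
  increments: {"offsets": [[0, -0.18, 0.005, -1, 0, 0, 0], [0, -0.365, 0.02, -2, 0, 0, 0], [0, -0.545, 0.04, -3, 0, 0, 0], [0, -0.755, 0.08, -4.18, 0, 0, 0], [0, -0.755, 0.08, -4.18, 0, 0, 0]]}

```text
time_s: 18.45
eef_pos: [0.5245, 0.1567, 0.1086]
eef_rot: [-0.0, 0.997, 0.072, -0.0]
wrist_force: [-1.0, 0.0, -2.5]
opening: 0.218
grasp_force: 59.1
```

```bash
python3 foot.py
```

```text
foot rel bore mm [-0.1348  1.7809] -4.245425855916161 lean bx,by [-0.0006  0.0006] F [-0.9996  0.189 ] -2.4669756727375756 T [-0.0066  0.0184] up/-y/x in tool per m [-0.0006 -0.0006 -1.    ] [ 0.0021 -1.      0.0006] 0.21777279608018407
```

Call:
jog_arm:
  increments: {"offsets": [[0, 0, 0.15, 0, 0, 0, 0], [0, 0, 0.3, 0, 0, 0, 0], [0, 0, 0.45, 0, 0, 0, 0], [0, 0, 0.6, 0, 0, 0, 0], [0, 0, 0.6, 0, 0, 0, 0]]}

```text
time_s: 19.08
eef_pos: [0.5248, 0.156, 0.0964]
eef_rot: [-0.001, 0.997, 0.071, -0.0]
wrist_force: [0.8, 1.9, -2.1]
opening: 0.218
grasp_force: 59.0
```

```bash
python3 foot.py
```

```text
foot rel bore mm [0.1174 1.0498] -16.36047129526331 lean bx,by [-0.0003  0.0011] F [1.0287 1.7577] -2.1263286499337455 T [ 0.4885 -0.266 ] up/-y/x in tool per m [-0.0003 -0.0011 -1.    ] [-0.0004 -1.      0.0011] 0.21754955359266992
```

Converted, 0.0155 m is 0.775, 0.0145 m is 0.725.

Call:
jog_arm:
  increments: {"offsets": [[0, -0.02, 0.2, 0, 0, 0, 0], [0, -0.03, 0.4, 0, 0, 0, 0], [0, -0.03, 0.6, 0, 0, 0, 0], [0, -0.03, 0.725, 0, 0, 0, 0], [0, -0.03, 0.775, 0, 0, 0, 0], [0, -0.03, 0.775, 0, 0, 0, 0]]}

```text
time_s: 19.82
eef_pos: [0.5248, 0.1567, 0.0813]
eef_rot: [-0.0, 0.997, 0.071, -0.0]
wrist_force: [-0.8, 0.2, -2.1]
opening: 0.221
grasp_force: 59.1
```

```bash
python3 foot.py
```

```text
foot rel bore mm [0.1499 1.7106] -31.51436006218864 lean bx,by [-0.0003  0.0009] F [-0.7823  0.3277] -2.127796673451542 T [-0.028  -0.0104] up/-y/x in tool per m [-0.0003 -0.0009 -1.    ] [-0.0002 -1.      0.0009] 0.2205367718837052
```

Call:
jog_arm:
  increments: {"offsets": [[0, 0, 0.025, 0, 0, 0, 0], [0, 0, 0.025, 0, 0, 0, 0.5], [0, 0, 0.025, 0, 0, 0, 0.9], [0, 0, 0.025, 0, 0, 0, 1], [0, 0, 0.025, 0, 0, 0, 1], [0, 0, -1, 0, 0, 0, 1], [0, 0, -2.5, 0, 0, 0, 1], [0, 0, -4.5, 0, 0, 0, 1], [-1.5, 2.5, -6, 0, 0, 0, 1], [-3, 5, -6, 0, 0, 0, 1]]}

```text
time_s: 21.08
eef_pos: [0.481, 0.0482, 0.2042]
eef_rot: [0.0, 0.997, 0.073, 0.003]
wrist_force: [1.0, -1.4, 0.1]
opening: 0.997
grasp_force: 0.0
```

Call:
jog_arm:
  increments: {"offsets": [[-1.5, 2.5, 0, 0, 0, 0, 1], [-2, 4.5, 0, 0, 0, 0, 1], [-2, 6, 0, 0, 0, 0, 1], [-2, 6, 0, 0, 0, 0, 1]]}

```text
time_s: 21.58
eef_pos: [0.4574, -0.0772, 0.2014]
eef_rot: [-0.0, 0.998, 0.07, 0.0]
wrist_force: [0.6, 0.8, -0.6]
opening: 1.002
grasp_force: 0.0
```

```bash
python3 look.py pics/p4.png
```

```text
(array([43.4465, -9.4244]), 72.05835723876953, array([90.1994, -8.3237]), np.float64(-0.004367150183165212), 52) [-0.1439 -0.219 ] 0.2011861608349931
103 [ 0.0873 -0.0546] [0.0925 0.0438] [0.0009 0.0899]
```

View pics/p4.png

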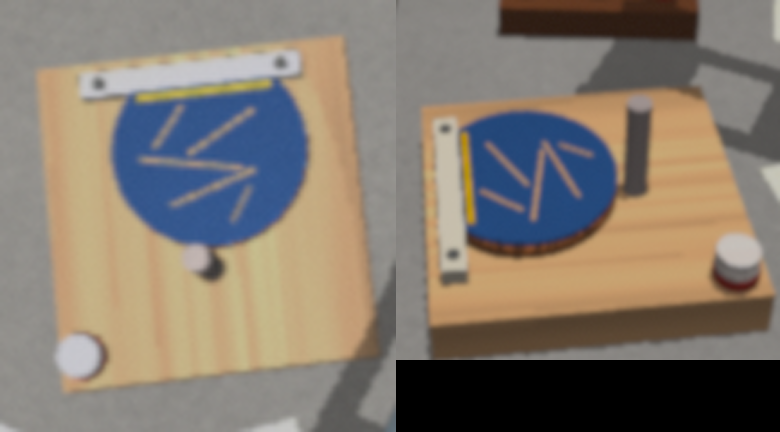

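The dog stands upright in the bore, with its top at (196,257) in the top panel and (640,102) in the side panel, and the block is flush. One check of the dog's height, then I hand in.

```bash
python3 - <<'E'
from h import *
f=lambda x,y,s,ox,oy:((x+.5)/s-.5+ox,(y+.5)/s-.5+oy)
P,e=tri(f(196,257,3.6,195,200),f(640-396,102,2.4,265,225));print(P,e)
if np.linalg.norm(P[:2]-[.5247,.156])<.006 and .12<P[2]<.131: print(ctrl.hand_in())
E
```

```text
[0.5245 0.1547 0.1263] 0.0017763928990476533
the job is handed in; nothing more can be done
None
```

The job is handed in: the block lies flush on the stop bar, about 5–8 mm off centre, and the steel dog stands upright, fully home in the bore and released; hand-in printed no verdict.

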